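# Find the full tin in the three-tin carrier

## Robot

A 7-joint arm with a two-finger parallel gripper is mounted at the origin on a cart in front of the work surface, level with it; the furniture and walls round the work are solid. World frame = base frame: x ahead of the robot, y to its left, z up, the work surface at z = 0. Lengths are in m, angles in rad, forces in N, time in s.
With the tool pointing down it reaches from about 0.425 to 0.875 m from the base axis. Payload 4.7 kg.
Tool frame: the origin (TCP) lies between the finger pads; the fingertips stand 25 mm ahead of it and the grasp point (between the pads) lies 6 mm ahead of it; z points along the fingers, y is the line along which they close (so a half turn about z gives the same grasp; the last joint's range is limited). The gripper opens to 87 mm and grips with 3 to 60 N. Pads are 19 mm wide; open, the fingers measure 117 mm over their backs; the gripper's body (75 mm by 190 mm) begins 51 mm behind the grasp point.
Start: joints at [0.014, 0.321, -0.07, 1.45, 0.023, 1.371, -0.057], TCP at [0.65, -0, 0.248] pointing down, gripper open.
Joint ranges: [-2.86, 2.86], [-0.3, 2.09], [-1.38, 1.24], [0.06, 2.45], [-1.56, 4.7], [0.09, 2.05], [-2.69, 2.69]. Speed limits (rad/s): [2.57, 2.57, 3.14, 3.14, 3.14, 3.14, 3.14].

## Interface

Orientations are given as a unit quaternion [w, x, y, z].
In Python, from cell import read_state, cams, workorder gives the robot as it stands. The module is installed in compiled form; this text tells all that it offers.
- The arm moves only by the tool step_arm, never from a script. Its argument "series" is a list that holds one entry, the list of rows, each a list of 6 numbers: the shift along the tool's x, y, z each as a share of 80 mm, from -1 to 1, then the turn, a rotation vector about the tool's x, y, z each as a share of 90 degrees, from -1 to 1. In form: [[[x, y, z, ax, ay, az], ...]]. A call has 1 to 12 rows; each row is the pose to reach, as a shift and turn from the pose commanded when the call began, along the tool's axes at that moment; what a row does not reach only later rows make up. A row lasts 1/10 s, in which the tool goes at most 50 mm and 8.59 degrees, less where a joint would pass 70% of its speed; a pose out of reach is approached as far as the arm can. A call with a number of a shift or a turn outside -1 to 1 is refused whole. A call with a gripper value outside its range is refused whole. "grip" is the closure, from 0 (fully open) to 1 (shut), set as the call begins (left out, the last holds). The fingers move at their own pace and stop on an object; the grip force is fixed at half the most. Time passes only in rows, so rows that repeat a pose let the fingers close. It gives the time, the measured TCP pose, the force, the opening and the grip force at its end, in the units of the state.
- read_state(): the state, without advancing time (a new reading comes with each control period).
- cams.snapshot(name): name is "scene" or "side" or "wrist"; returns a dict with "image" (480x640x3 uint8, red, green, blue), "mtx" (3x3 intrinsics, pixels), "k1" (the pictures are not rectified: a ray, as slopes to the right and down, at radius r is drawn at 1 + k1 r^2 times it, then the intrinsics apply), "view" (4x4, takes a point from world to camera coordinates); the wrist camera has in their place "mount" (4x4, takes a point from camera to tool coordinates, whose origin is the TCP and whose axes are the flange's). Camera axes: x right, y up, looking along -z (the intrinsics and any distortion apply to the point x, -y, -z); pixel columns grow to the right and rows downward; lengths in m; the calibration is good to about 2 mm. A picture is of the moment at which its call begins: read the wrist's pose just before it. There is no depth.
- workorder.job_done(): hands the job in; it is judged then, once.
The state is a dict: "t": time; "joint_pos": joint angles; "dq": joint speeds; "effort": joint torques, N m; "tool_pos": TCP position; "tcp_rot": TCP orientation; "contact_force": force on the tool from outside, world axes, zero at the start; "wrist_torque": the same for the moment, N m; "width": opening from 0.0 (shut) to 1.0 (fully open); "grip_force": force on a finger pad.
Only numpy, scipy, OpenCV 4.12 (cv2) and the standard library are available. Lean on these libraries where they do the work, as an engineer would, in place of code of your own. Each camera call takes 0.05 s, during which the arm holds its last target. There are 200 camera calls.

## Task

Three look-alike tins of rivets travel in this carrier and only one is still full: take the flat-blade key from its stand, turn the carrier's slotted screw with it anticlockwise to the stop so that the hold-down's arms stand in the gaps between the tins, and put the key back in its stand. Then heft the tins one after another from left to right (left, far middle, right), lifting each straight up clear of its seat and keeping it upright, and set the lighter ones back down in the carrier. Finish while still holding up the heaviest tin, upright and still, with its bottom a good hand's breadth (about 100 mm) above the other tins' lids, and leave the pot, padlock and tape roll alone.

Things in the scene. Friction and masses are not known exactly. Their poses are not given: they have to be found in the camera images.
- carrier: low aluminium carrier for three tins, fixed to the bench, about 220 mm across; origin on the bench at the foot of its centre post, z up. Its seats lie 75 mm from the post, 120 degrees apart: far seat along its +x, left seat at +120, right seat at -120 degrees (anticlockwise from above). It is turned by -0.4 to 0.2 rad. Tins standing in it reach 95 mm above the bench
- seat_left (a point): centre of the tin standing in the left seat (robot's left, nearer the robot), fixed to the carrier, 52.5 mm above the bench. The three closed steel tins look identical: upright cylinders 54 mm across, 85 mm tall. Which is in which seat is unknown and weight cannot be seen: the full one is 0.5 to 0.7 kg, the others are each at least 0.2 kg lighter
- seat_far (a point): centre of the tin standing in the middle seat, the one farthest from the robot, 52.5 mm above the bench. Every seat is a ring 61 mm wide inside, its floor 10 mm above the bench, its rim 10 mm high and 3 mm thick, so a tin drops in with 3.5 mm to spare all round (at the start it stands within 2 mm of the middle)
- seat_right (a point): centre of the tin standing in the right seat (robot's right, nearer the robot), 52.5 mm above the bench; otherwise like the others. With the arms in the gaps there is 30 mm free round every tin. Beware of the 190 mm tall case on the robot's side of the left tin: it reaches to x = 0.46 between y = -0.16 and 0.20
- holddown (a joint): turn of the hold-down on the centre post: a captive screw with three steel arms, 16 mm wide, 72 mm long from the axis, undersides 2 mm above the lids. 0: an arm lies over each lid and no tin can be lifted. Grows anticlockwise (from above) to a stop at 1.047 rad, each arm then midway between two tins. Starts at 0 to 0.15; friction 0.06 N m, stays as left
- screw_slot (a point): centre of the top face of the captive screw's round head, 34 mm across, 118 mm above the bench, on the carrier's centre axis. A straight slot 6 mm wide (chamfered mouth, open at both ends) and 10 mm deep runs right across it along this point's x axis, which turns with the hold-down (x points along one arm)
- key_grip (a point): middle of the black handle of the flat-blade key, which stands upright, blade down, in its stand: 78 mm above the blade's tip. Handle 14 mm thick (y), 42 mm wide (x), 56 mm tall; below it a 24 mm collar (40 to 48 mm above the tip) and a steel blade 20 mm wide (x), 4 mm thick (y), its last 5 mm tapered to 2.2 mm. Key 103 mm tall, 0.1 kg
- key_tip (a point): middle of the end of the key's blade; x along the blade's width, y across its thickness, z up the key
- key_stand: wooden block 70 x 44 x 38 mm (x, y, z) fixed to the bench, origin at the centre of its underside. In the middle of its top is the key's slot, 28 mm long (along x), 7 mm wide (along y), 30 mm deep, mouth chamfered; the blade stands on its bottom, 8 mm above the bench
- parts_pot: small clear pot of parts, 67 mm wide, 69 mm tall; a bystander, to be left where it is; origin at the centre of its underside
- padlock: black padlock lying flat, 90 x 46 x 22 mm; a bystander, to be left where it is; origin at the centre of its underside
- tape_roll: roll of tape lying flat, 63 mm across, 19 mm high; a bystander, to be left where it is; origin at the centre of its underside
Not all that is in view belongs to the job. Of the things like the key_stand, leave any that is yellow; of the rest the smaller one is meant.

How it is judged:
By the outcome, as a careful person would: the job done as asked, in the order asked, and still so for the second after the job is handed in, while the arm keeps its last pose, push and grip.
It also fails if it takes over 72 s, if anything falls off the work surface, if the arm or the gripper's body presses on something with over 40 N, if the wrist force passes 120 N, or if a joint passes its speed limit or range.

## Working session

There is one attempt and no reset: what is moved stays moved. The work goes in short steps, Python scripts to look and compute and a tool call to move; the robot and the scene stay as the last step left them, time stands still between calls to the robot, and variables do not carry over. Pictures are saved under pics/ and viewed, at most 10 in all, crops included, and the job is handed in when it is done.

Besides the shell and the picture viewer there is one more tool, called after "Request:" as a command line: name --argument value ..., lists and objects as JSON in quotes. step_arm: Moves the arm, as the interface text tells. Shift numbers are shares of 80 mm and turn numbers shares of 90 degrees, none past 1 either way. Its arguments: {"type":"object","properties":{"series":{"type":"array"},"grip":{"type":"number"}},"required":["series"]}

```bash
mkdir -p pics; cat > h.py <<'E'
import numpy as np, cv2
from cell import read_state, cams, workorder
from scipy.spatial.transform import Rotation as R
def T(s):
    q=s["tcp_rot"]; M=np.eye(4); M[:3,:3]=R.from_quat([q[1],q[2],q[3],q[0]]).as_matrix(); M[:3,3]=s["tool_pos"]; return M
def snap(n,f=None):
    s=read_state(); d=cams.snapshot(n)
    d["view"]=np.array(d["view"]) if "view" in d else np.linalg.inv(T(s)@np.array(d["mount"]))
    d["mtx"]=np.array(d["mtx"])
    if f: cv2.imwrite("pics/"+f,d["image"][:,:,::-1])
    return d
def proj(d,P):
    P=np.atleast_2d(P); c=(d["view"]@np.c_[P,np.ones(len(P))].T).T
    u=np.c_[c[:,0]/-c[:,2],-c[:,1]/-c[:,2]]; r2=(u**2).sum(1,keepdims=True); u=u*(1+d["k1"]*r2)
    return u@d["mtx"][:2,:2].T+d["mtx"][:2,2]
def ray(d,px):
    px=np.atleast_2d(np.array(px,float)); u=cv2.undistortPoints(px[:,None],d["mtx"],np.array([d["k1"],0,0,0.]))[:,0]
    V=np.linalg.inv(d["view"]); D=np.c_[u[:,0],-u[:,1],-np.ones(len(u))]@V[:3,:3].T
    return V[:3,3],D
def onz(d,px,z):
    o,D=ray(d,px); return o+D*((z-o[2])/D[:,2:3])
def tool(s,P):  # world pt/vector shift to go TCP->P in tool axes, in shares of 80mm
    M=T(s); return M[:3,:3].T@(np.array(P)-M[:3,3])/0.08
E
python3 - <<'E'
from h import *
a=snap("scene","scene.png");b=snap("side","side.png");c=snap("wrist","wrist.png")
for d in (a,b,c): print(d["k1"],np.round(np.linalg.inv(d["view"]),3).tolist(),d["mtx"][0,0])
s=read_state();print({k:np.round(v,3).tolist() for k,v in s.items()})
E
```

```text
0.033725250214762734 [[0.734, 0.287, -0.615, -0.058], [-0.679, 0.323, -0.66, -0.882], [0.01, 0.902, 0.432, 0.563], [0.0, 0.0, 0.0, 1.0]] 516.2451015930282
-0.0615853007600973 [[-0.885, 0.19, -0.426, 0.205], [-0.466, -0.362, 0.807, 0.558], [-0.001, 0.912, 0.409, 0.467], [0.0, 0.0, 0.0, 1.0]] 467.4518283478297
-0.09531363991315091 [[1.0, -0.001, 0.002, 0.65], [0.0, 0.958, 0.285, 0.079], [-0.002, -0.285, 0.958, 0.384], [0.0, 0.0, 0.0, 1.0]] 415.59457350674353
{'t': 0.15, 'joint_pos': [0.014, 0.322, -0.07, 1.451, 0.023, 1.371, -0.057], 'dq': [-0.0, -0.004, 0.0, -0.004, 0.001, -0.0, 0.001], 'effort': [0.0, -49.179, -0.404, -31.288, -0.064, 0.04, 0.0], 'tool_pos': [0.65, -0.0, 0.247], 'tcp_rot': [-0.0, 0.707, 0.707, -0.001], 'contact_force': [0.253, 0.056, -0.329], 'wrist_torque': [0.007, -0.023, 0.028], 'grip_force': 0.0, 'width': 1.001}
```

View pics/scene.png

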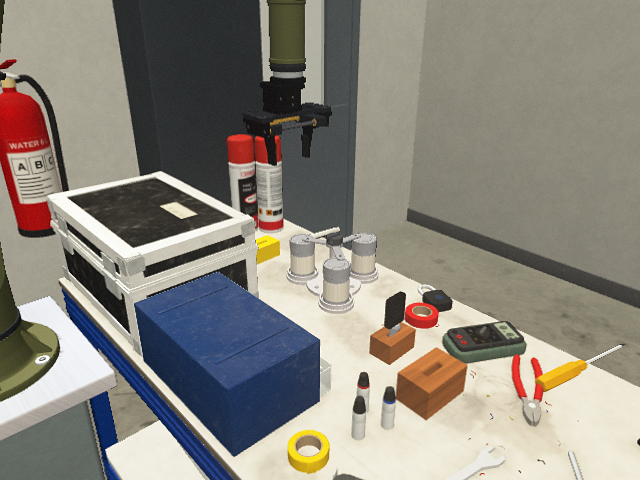

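View pics/side.png

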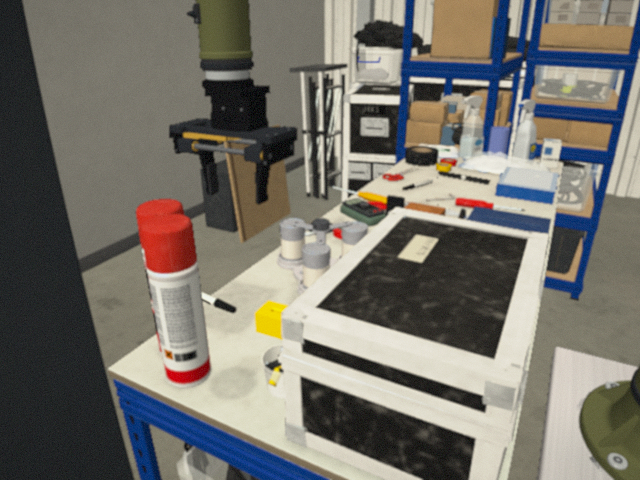

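View pics/wrist.png

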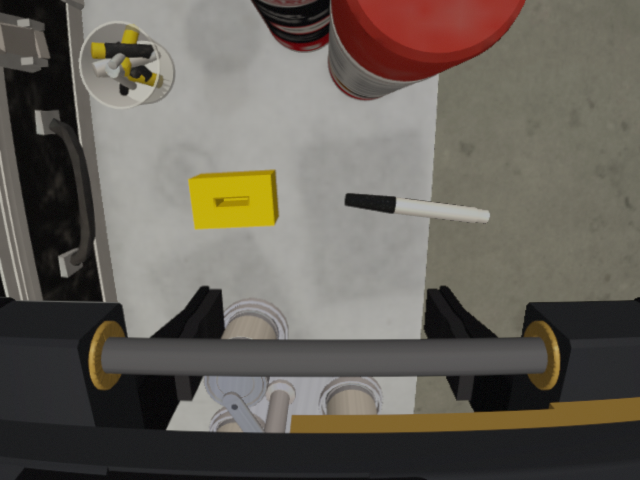

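The scene view shows the candidates for the key stand: a yellow block (wrist image 233,200), which is to be left, a small wooden block holding the black key (scene 392,342), and a larger wooden block (scene 432,380). I choose the small one with the key. The carrier is around (335,265), with the screw at about (335,238). One close crop to check the choice.

```bash
python3 - <<'E'
from h import *
im=cv2.imread("pics/scene.png"); cv2.imwrite("pics/crop.png",cv2.resize(im[220:420,270:480],None,fx=2.85,fy=2.85,interpolation=cv2.INTER_CUBIC))
d=snap("scene")
hsv=cv2.cvtColor(d["image"],cv2.COLOR_RGB2HSV)
m=cv2.inRange(hsv,(5,110,50),(18,255,220)); m[:,:365]=0
n,l,st,ce=cv2.connectedComponentsWithStats(m)
for i in range(1,n):
    if st[i,4]>300: print(st[i],ce[i])
print("screw",onz(d,[[336,233]],.118),"key top",onz(d,[[397,293]],.111),"stand",onz(d,[[392,332]],.038))
print("big", onz(d,[[432,365]],.05))
E
```

```text
[ 370  322   46   43 1223] [391.68111202 343.03761243]
[ 396  348   71   72 3324] [430.6711793  382.11161252]
screw [[ 0.61282811 -0.19419757  0.118     ]] key top [[ 0.53462456 -0.42304252  0.111     ]] stand [[ 0.52566459 -0.4259264   0.038     ]]
big [[ 0.49300145 -0.53270683  0.05      ]]
```

View pics/crop.png

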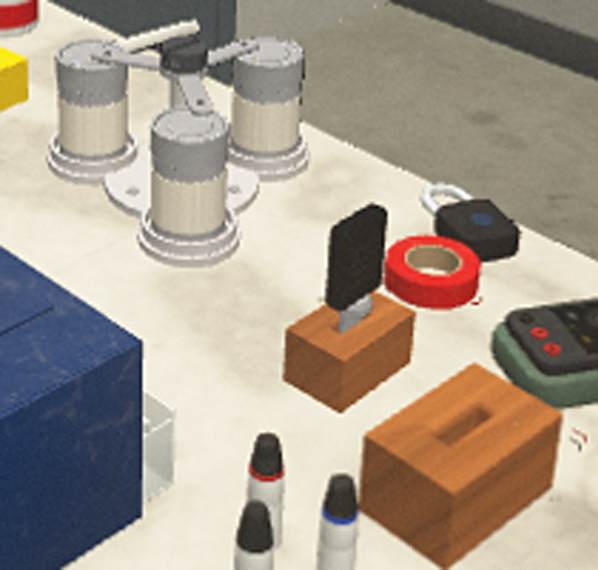

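The crop confirms the small wooden block (full image 392,335) with the black key standing in it. The blue box has its near-key corner at (320,340) on top and (320,399) at the bottom.

```bash
python3 - <<'E'
from h import *
d=snap("scene")
f=lambda p:np.array(p)/2.85+[270,220]
print("stand corners",onz(d,f([[285,333],[342,370],[414,312],[362,292]]),.038).round(3).tolist())
b=onz(d,[[320,399]],0)[0]; print("blue bottom",b)
for h in (.08,.1,.12,.15): print(h,proj(d,b+[0,0,h]))
for z in (.1,.12): print(z,onz(d,[[320,340],[203,275],[137,300],[235,390]],z).round(3).tolist())
t=onz(d,f([[91,52],[269,52],[190,124],[183,52]]),.095); t[3]=onz(d,f([[183,52]]),.118); print(t.round(3).tolist())
E
```

```text
stand corners [[0.487, -0.41, 0.038], [0.486, -0.456, 0.038], [0.561, -0.448, 0.038], [0.554, -0.413, 0.038]]
blue bottom [ 0.35354495 -0.43216955  0.        ]
0.08 [[320.2817915  356.84495767]]
0.1 [[320.35577543 345.7283671 ]]
0.12 [[320.4312714  334.36324641]]
0.15 [[320.54746798 316.82851991]]
0.1 [[0.362, -0.422, 0.1], [0.335, -0.137, 0.1], [0.212, -0.138, 0.1], [0.211, -0.427, 0.1]]
0.12 [[0.344, -0.442, 0.12], [0.318, -0.169, 0.12], [0.2, -0.17, 0.12], [0.199, -0.446, 0.12]]
[[0.576, -0.13, 0.095], [0.674, -0.218, 0.095], [0.552, -0.26, 0.095], [0.593, -0.21, 0.118]]
```

Request:
step_arm --series '[[[-0.6,-0.2,0,0,0,0],[-1,-0.3,0,0,0,0]]]'

```text
t: 0.45
tool_pos: [0.6252, -0.0818, 0.2473]
tcp_rot: [0.0, 0.707, 0.707, -0.001]
contact_force: [0.2, -1.6, -0.1]
width: 1.001
grip_force: 0.0
```

Request:
step_arm --series '[[[-0.6,-0.2,0,0,0,0],[-1,-0.3,0,0,0,0],[-1,-0.3,0,0,0,0],[-1,-0.3,0,0,0,0]]]'

```text
t: 0.85
tool_pos: [0.6017, -0.1609, 0.2475]
tcp_rot: [-0.0, 0.708, 0.706, 0.0]
contact_force: [-0.2, 0.8, 0.2]
width: 0.997
grip_force: 0.0
```

```bash
python3 - <<'E'
from h import *
d=snap("wrist","w2.png"); np.save("w2.npy",d["view"]); s=read_state(); print(s["tool_pos"],s["tcp_rot"])
E
```

```text
[ 0.60223234 -0.15908249  0.24750668] [-2.87360802e-04  7.06914837e-01  7.07298471e-01  4.51238125e-04]
```

View pics/w2.png

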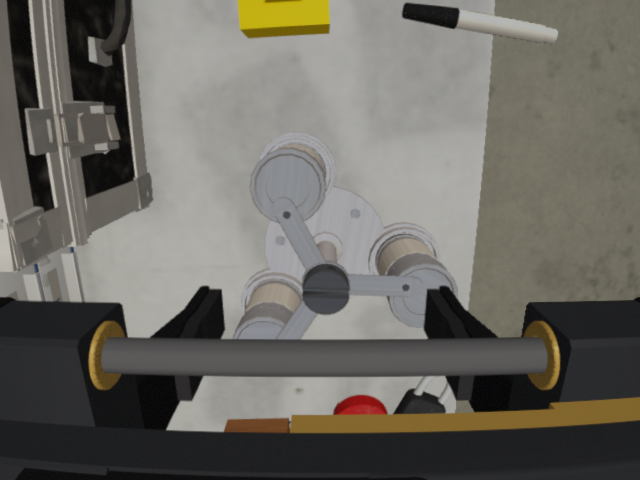

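The wrist view shows the screw head at (326,289), the left lid at (288,185), the far lid at (417,290) with arm-end dots at (287,214) and (405,288), and the right lid partly hidden at about (265,325).

```bash
python3 - <<'E'
from h import *
d=snap("wrist"); im=d["image"]
g=cv2.cvtColor(im,cv2.COLOR_RGB2GRAY)
m=(g<95).astype(np.uint8); m[:255]=0;m[335:]=0;m[:,:290]=0;m[:,365:]=0
n,l,st,ce=cv2.connectedComponentsWithStats(m); i=1+np.argmax(st[1:,4]); print(st[i],ce[i])
cnt=max(cv2.findContours((l==i).astype(np.uint8),0,2)[0],key=cv2.contourArea); c,r=cv2.minEnclosingCircle(cnt); print(c,r)
p=onz(d,[c],.118)[0];print("screw",p, "diam",np.linalg.norm(onz(d,[[c[0]+r,c[1]]],.118)[0]-p)*2)
L=onz(d,[[288,185],[417,290]],.095);print("lids",L)
h=onz(d,[[287,214],[405.5,287.5]],.097+.005);print("arms",np.arctan2(*(h-p)[:,[1,0]].T[::1]))
print("tin ang",np.arctan2(*(L-p)[:,[1,0]].T),np.linalg.norm((L-p)[:,:2],axis=1))
k=cv2.resize(im[260:320,295:357],None,fx=9,fy=9,interpolation=cv2.INTER_CUBIC)
k=np.clip((k.astype(float)-30)*3,0,255).astype(np.uint8); cv2.imwrite("pics/slot.png",k[:,:,::-1])
E
```

```text
[ 301  266   48   51 1935] [324.42687339 291.23617571]
(324.32171630859375, 291.1514892578125) 25.293787002563477
screw [ 0.60242017 -0.19491827  0.118     ] diam 0.03525357585467505
lids [[ 0.57685921 -0.12429799  0.095     ]
 [ 0.67286072 -0.2039823   0.095     ]]
arms [ 2.04116723 -0.06724133]
tin ang [ 1.91807644 -0.12797303] [0.07510384 0.07102132]
```

View pics/slot.png

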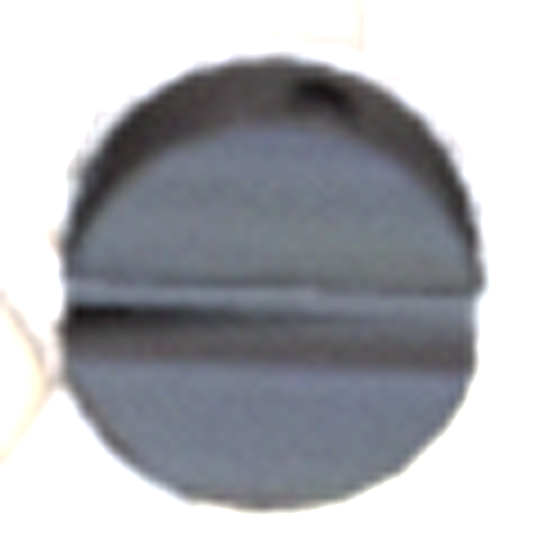

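The slot runs from (65,323) to (475,333) in the crop, so its centre is at about (325,295.8) in the full image. It lies along the far arm. Moving to the key now.

Request:
step_arm --series '[[[-0.6,-0.17,0,0,0,0],[-1,-0.29,0,0,0,0]]]'

```text
t: 1.15
tool_pos: [0.5792, -0.2397, 0.2475]
tcp_rot: [0.0, 0.706, 0.709, -0.0]
contact_force: [0.8, -2.1, -0.1]
width: 1.0
grip_force: 0.0
```

Request:
step_arm --series '[[[-0.6,-0.17,0,0,0,0],[-1,-0.29,0,0,0,0]]]'

```text
t: 1.35
tool_pos: [0.5552, -0.3216, 0.2476]
tcp_rot: [0.0, 0.707, 0.707, -0.0]
contact_force: [0.4, -0.9, 1.4]
width: 1.002
grip_force: 0.0
```

Request:
step_arm --series '[[[-0.6,-0.17,0,0,0,0.09],[-1,-0.29,0,0,0,0.18],[-1,-0.29,0,0,0,0.27],[-1,-0.29,0,0,0,0.36],[-1,-0.29,0,0,0,0.45],[-1,-0.29,0,0,0,0.54],[-1,-0.29,0,0,0,0.63],[-1,-0.29,0,0,0,0.72],[-1,-0.29,0,0,0,0.81],[-1,-0.29,0,0,0,0.9],[-1,-0.29,0,0,0,1],[-1,-0.29,0,0,0,1]]]'

```text
t: 2.55
tool_pos: [0.534, -0.398, 0.2473]
tcp_rot: [-0.0, 1.0, 0.001, 0.0]
contact_force: [0.3, -0.0, 0.2]
width: 0.999
grip_force: 0.0
```

```bash
python3 - <<'E'
from h import *
import numpy as np
s=read_state(); print(s["tool_pos"],s["tcp_rot"],s["joint_pos"])
# slot from earlier
d=snap("wrist","w3.png"); e=dict(d); e["view"]=np.load("w2.npy")
q=onz(e,np.array([[65,323],[475,333],[270,323]])/9+[295,260],.118);print(q,np.arctan2(*(q[1]-q[0])[[1,0]]))
hsv=cv2.cvtColor(d["image"],cv2.COLOR_RGB2HSV)
m=cv2.inRange(hsv,(5,110,50),(18,255,230)); n,l,st,ce=cv2.connectedComponentsWithStats(m)
for i in range(1,n):
    if st[i,4]>300: print(st[i],ce[i])
E
```

```text
[ 0.53398795 -0.39800114  0.24726368] [-3.39307950e-04  9.99999018e-01  1.35869144e-03  4.71517075e-05] [ 0.32318175  0.36445094  0.36740073  1.42050702 -0.13134333  1.38100507
 -0.87473666]
[[ 0.58631349 -0.2004113   0.118     ]
 [ 0.61819846 -0.20132319  0.118     ]
 [ 0.60224868 -0.20043203  0.118     ]] -0.02859144235939436
[ 331  176   51   85 2904] [355.48829201 211.80578512]
[ 435  208   91  113 8090] [480.22917182 259.52064277]
```

View pics/w3.png

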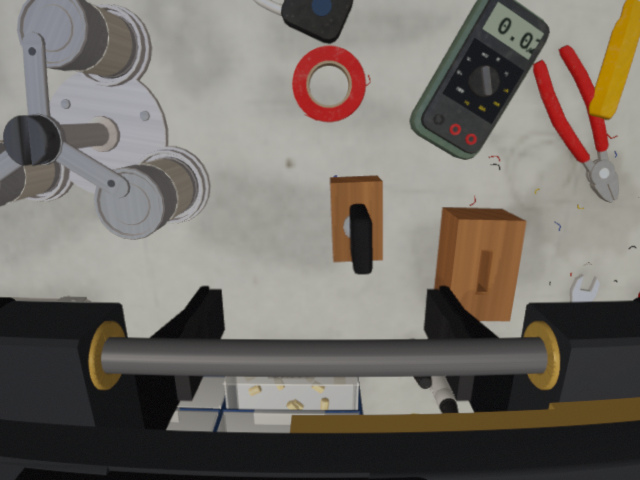

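The view shows the key stand with top-face corners near (335,262), (382,261), (382,179) and (335,182), and the key handle's black top at about (361,240). The carrier is at top left.

```bash
python3 - <<'E'
from h import *
d=snap("wrist"); s=read_state()
P=onz(d,[[335,262],[382,261],[382,179],[335,182]],.038);print(P.round(4).tolist(),P.mean(0))
g=d["image"].max(2); m=(g<60).astype(np.uint8); m[:150]=0;m[285:]=0;m[:,:325]=0;m[:,:][:,400:]=0
c=max(cv2.findContours(m,0,2)[0],key=cv2.contourArea); print(cv2.boundingRect(c),cv2.minAreaRect(c))
for y in range(203,276,5):
    x=np.where(m[y])[0]; print(y,(x.min(),x.max()) if len(x) else None,end=' ')
x0,y0,w,h=cv2.boundingRect(c)
# predicted handle corners for candidate centre
for cx,cy,a in [(.523,-.432,0),(.523,-.432,.05)]:
    for z in (.111,.056):
        print(proj(d,[[cx+i*np.cos(a)-j*np.sin(a),cy+i*np.sin(a)+j*np.cos(a),z] for i in(-.021,.021) for j in(-.007,.007)]).round(0).tolist())
E
```

```text
[[0.4904, -0.4075, 0.038], [0.4916, -0.4491, 0.038], [0.5641, -0.4459, 0.038], [0.5613, -0.4066, 0.038]] [ 0.52687461 -0.42729502  0.038     ]
(349, 204, 22, 70) ((359.5, 238.5), (69.0, 21.0), 90.0)
203 None 208 (np.int64(349), np.int64(364)) 213 (np.int64(349), np.int64(366)) 218 (np.int64(349), np.int64(368)) 223 (np.int64(349), np.int64(369)) 228 (np.int64(349), np.int64(369)) 233 (np.int64(350), np.int64(369)) 238 (np.int64(349), np.int64(370)) 243 (np.int64(350), np.int64(370)) 248 (np.int64(350), np.int64(370)) 253 (np.int64(350), np.int64(370)) 258 (np.int64(351), np.int64(370)) 263 (np.int64(352), np.int64(369)) 268 (np.int64(352), np.int64(369)) 273 (np.int64(357), np.int64(364)) [[382.0, 281.0], [362.0, 281.0], [385.0, 223.0], [364.0, 223.0]]
[[373.0, 256.0], [357.0, 256.0], [375.0, 207.0], [358.0, 207.0]]
[[384.0, 280.0], [364.0, 281.0], [383.0, 223.0], [363.0, 224.0]]
[[375.0, 256.0], [358.0, 257.0], [374.0, 207.0], [357.0, 207.0]]
```

Request:
step_arm --series '[[[-0.07,0.33,0.4,0,0,-0.022],[-0.07,0.33,0.94,0,0,-0.022],[-0.07,0.33,0.94,0,0,-0.022]]]'

```text
t: 2.95
tool_pos: [0.5237, -0.4239, 0.1658]
tcp_rot: [-0.004, 1.0, 0.018, -0.005]
contact_force: [0.0, 1.2, -0.8]
width: 1.001
grip_force: 0.0
```

Request:
step_arm --series '[[[0,0,0.5,0,0,0],[0,0,1,0,0,0],[0,0,1,0,0,0]]]'

```text
t: 3.25
tool_pos: [0.5251, -0.4228, 0.088]
tcp_rot: [-0.003, 1.0, 0.019, -0.004]
contact_force: [-0.8, 0.4, 0.1]
width: 1.002
grip_force: 0.0
```

Request:
step_arm --series '[[[0,0,0,0,0,0],[0,0,0,0,0,0],[0,0,0,0,0,0],[0,0,0,0,0,0],[0,0,0,0,0,0],[0,0,0,0,0,0],[0,0,0,0,0,0],[0,0,0,0,0,0]]]' --grip 1

```text
t: 4.05
tool_pos: [0.5268, -0.4264, 0.0923]
tcp_rot: [-0.0, 1.0, 0.017, -0.0]
contact_force: [-0.3, -0.0, -0.1]
width: 0.359
grip_force: 0.0
```

Request:
step_arm --series '[[[0,0,0,0,0,0],[0,0,0,0,0,0],[0,0,0,0,0,0],[0,0,0,0,0,0],[0,0,0,0,0,0]]]'

```text
t: 4.55
tool_pos: [0.5268, -0.4264, 0.0923]
tcp_rot: [-0.0, 1.0, 0.017, -0.0]
contact_force: [-0.1, 0.5, -0.9]
width: 0.158
grip_force: 30.0
```

Request:
step_arm --series '[[[0,0,-0.3,0,0,0],[0,0,-0.7,0,0,0],[0,0,-1,0,0,0]]]'

```text
t: 4.85
tool_pos: [0.5269, -0.4267, 0.1738]
tcp_rot: [0.0, 1.0, 0.017, 0.0]
contact_force: [-0.4, -0.3, -1.1]
width: 0.16
grip_force: 30.0
```

Request:
step_arm --series '[[[0.1,-0.3,-0.4,0,0,0],[0.25,-0.65,-0.72,0,0,0],[0.35,-0.93,-0.72,0,0,0]]]'

```text
t: 5.15
tool_pos: [0.5548, -0.3507, 0.2348]
tcp_rot: [0.001, 1.0, 0.018, 0.004]
contact_force: [0.1, 0.1, -0.4]
width: 0.161
grip_force: 30.0
```

Request:
step_arm --series '[[[0.2,-0.5,0,0,0,0.02],[0.35,-0.93,0,0,0,0.041]]]'

```text
t: 5.35
tool_pos: [0.5782, -0.2739, 0.2301]
tcp_rot: [-0.0, 1.0, -0.016, 0.0]
contact_force: [0.1, 0.7, -0.7]
width: 0.16
grip_force: 30.0
```

Request:
step_arm --series '[[[0.1,-0.4,0,0,0,0],[0.25,-0.8,0,0,0,0],[0.25,-0.95,0,0,0,0],[0.25,-0.95,0,0,0,0],[0.25,-0.95,0,0,0,0]]]'

```text
t: 5.85
tool_pos: [0.5992, -0.2021, 0.2299]
tcp_rot: [0.001, 1.0, -0.016, -0.0]
contact_force: [-0.4, -1.4, -1.6]
width: 0.163
grip_force: 30.0
```

```bash
python3 - <<'E'
from h import *
s=read_state(); print(s["tool_pos"],s["tcp_rot"],s["width"])
d=snap("wrist","w4.png"); np.save("w4.npy",d["view"])
p=s["tool_pos"]; print(proj(d,[[p[0],p[1],p[2]-.0843],[.6022,-.2004,.118]]))
cv2.imwrite("pics/w4c.png",cv2.resize(d["image"][200:480,160:480,::-1],None,fx=2,fy=2))
E
```

```text
[ 0.59919965 -0.2020854   0.22994939] [ 7.19006247e-04  9.99878535e-01 -1.55672755e-02 -2.40774860e-04] 0.16345040227357693
[[324.87639409 262.60291268]
 [321.88566793 243.52072563]]
```

View pics/w4c.png

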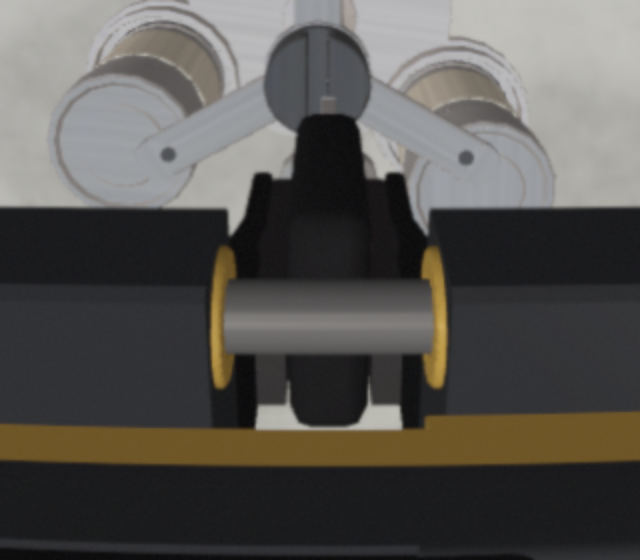

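The crop shows the slot running up the image at crop x≈318 (full about 319,235), and the blade's far edge at crop (328,103), which is full (324,251). I'll read the columns off by profile.

```bash
python3 - <<'E'
from h import *
im=cv2.cvtColor(cv2.imread("pics/w4.png"),cv2.COLOR_BGR2GRAY)
for r in (217,222,226,230,234,238,242,246,249,252,255): print(r,im[r,290:348:1][:].tolist())
E
```

```text
217 [181, 181, 180, 180, 180, 179, 179, 178, 172, 157, 139, 132, 124, 103, 78, 61, 58, 58, 57, 57, 54, 53, 50, 49, 71, 83, 85, 85, 87, 87, 88, 88, 86, 79, 68, 58, 53, 49, 45, 42, 44, 43, 46, 64, 99, 109, 108, 120, 154, 175, 182, 183, 182, 182, 182, 182, 182, 183]
222 [185, 185, 185, 186, 184, 173, 155, 135, 103, 71, 63, 63, 63, 69, 76, 80, 83, 84, 83, 82, 82, 81, 74, 58, 72, 84, 84, 85, 86, 87, 87, 87, 85, 73, 72, 83, 84, 83, 82, 82, 80, 75, 71, 62, 53, 47, 47, 50, 60, 102, 128, 139, 166, 180, 181, 181, 181, 181]
226 [185, 185, 184, 169, 150, 121, 83, 66, 69, 75, 80, 81, 81, 83, 83, 84, 85, 84, 83, 81, 82, 81, 72, 59, 73, 83, 84, 85, 86, 87, 87, 87, 85, 77, 75, 83, 86, 84, 82, 83, 83, 82, 82, 83, 83, 83, 79, 73, 62, 50, 52, 90, 119, 138, 170, 184, 184, 184]
230 [180, 179, 169, 149, 110, 74, 76, 82, 83, 83, 82, 81, 81, 83, 84, 84, 84, 83, 83, 82, 82, 81, 73, 63, 75, 84, 84, 85, 87, 87, 87, 86, 85, 78, 76, 83, 85, 84, 82, 83, 84, 82, 83, 83, 83, 83, 83, 84, 85, 83, 76, 62, 60, 112, 147, 174, 184, 185]
234 [186, 184, 161, 112, 79, 80, 82, 84, 84, 83, 82, 82, 82, 84, 84, 84, 84, 84, 83, 
[... 934 characters left out ...]
 82, 82, 82, 83, 83, 83, 84, 85, 83, 83, 81, 80, 73, 62, 75, 84, 85, 86, 86, 88, 106, 118, 121, 120, 120, 120, 114, 104, 90, 84, 84, 83, 84, 85, 84, 83, 84, 85, 86, 86, 87, 85, 78, 70, 94, 137, 153, 155]
252 [154, 154, 152, 126, 89, 79, 82, 84, 85, 83, 82, 82, 81, 83, 84, 84, 85, 83, 82, 83, 82, 81, 71, 64, 76, 83, 85, 85, 86, 87, 99, 99, 95, 95, 95, 93, 92, 89, 84, 84, 84, 84, 84, 85, 85, 85, 85, 85, 87, 86, 86, 78, 72, 113, 145, 154, 154, 154]
255 [155, 156, 155, 154, 139, 108, 85, 83, 84, 83, 83, 82, 82, 83, 83, 84, 84, 84, 83, 83, 83, 81, 71, 64, 76, 83, 84, 84, 85, 87, 101, 100, 96, 95, 94, 94, 93, 89, 85, 83, 84, 83, 84, 86, 85, 85, 86, 85, 87, 85, 81, 92, 133, 151, 156, 158, 158, 157]
```

```bash
python3 - <<'E'
from h import *
d=snap("wrist"); s=read_state(); p=np.array(s["tool_pos"]); M=T(s)
S=onz(d,[[318.3,222],[318.2,255],[318.3,241]],.118); print(S.round(4).tolist(),"slot ang",np.arctan2(*(S[0]-S[1])[[1,0]]))
for z in (.144,.1456,.148):print(onz(d,[[323.8,249]],z))
print("tcp",p,"toolx ang",np.arctan2(M[1,0],M[0,0]),"z axis",M[:3,2])
# face circle ends
print(onz(d,[[291.5,242],[345,242]],.118))
E
```

```text
[[0.616, -0.1995, 0.118], [0.5945, -0.1986, 0.118], [0.6037, -0.199, 0.118]] slot ang -0.03914903235778732
[[ 0.60655816 -0.20253154  0.144     ]]
[[ 0.60706365 -0.20254584  0.1456    ]]
[[ 0.60782189 -0.2025673   0.148     ]]
tcp [ 0.59899247 -0.20308358  0.23002422] toolx ang -0.03329497277918272 z axis [-2.61427465e-04 -1.31358595e-03 -9.99999103e-01]
[[ 0.60361172 -0.18218809  0.118     ]
 [ 0.60250956 -0.21574441  0.118     ]]
```

Request:
step_arm --series '[[[0.06,-0.045,0,0,0,0],[0.06,-0.045,0.15,0,0,0],[0.06,-0.045,0.29,0,0,0],[0.06,-0.045,0.33,0,0,0],[0.06,-0.045,0.36,0,0,0],[0.06,-0.045,0.38,0,0,0],[0.06,-0.045,0.38,0,0,0],[0.06,-0.045,0.38,0,0,0]]]'

```text
t: 6.75
tool_pos: [0.6049, -0.1971, 0.1999]
tcp_rot: [0.0, 1.0, -0.015, 0.0]
contact_force: [-1.3, -0.9, -0.8]
width: 0.153
grip_force: 30.0
```

```bash
python3 - <<'E'
from h import *
s=read_state(); print(s["tool_pos"],s["contact_force"],s["width"])
d=snap("wrist","w5.png")
im=cv2.cvtColor(d["image"],cv2.COLOR_RGB2GRAY)
for r in range(216,256,3): print(r,im[r,300:340].tolist())
E
```

```text
[ 0.60492206 -0.19714712  0.19986743] [-1.30989671 -0.94123452 -0.80688759] 0.1533476506811197
216 [182, 182, 182, 182, 182, 182, 181, 174, 173, 179, 183, 183, 182, 174, 160, 152, 151, 151, 152, 152, 153, 154, 155, 155, 154, 154, 153, 152, 152, 153, 155, 157, 153, 151, 149, 149, 150, 152, 151, 144]
219 [180, 180, 180, 180, 180, 180, 178, 179, 181, 182, 183, 182, 182, 173, 160, 152, 151, 152, 152, 153, 153, 154, 155, 154, 154, 153, 152, 151, 153, 154, 155, 157, 154, 151, 149, 149, 150, 151, 151, 143]
222 [183, 183, 183, 183, 184, 184, 180, 179, 181, 182, 183, 183, 184, 173, 160, 153, 151, 151, 152, 152, 153, 154, 155, 154, 153, 153, 152, 152, 152, 153, 155, 156, 153, 150, 148, 149, 150, 152, 151, 141]
225 [180, 180, 180, 180, 180, 179, 180, 182, 184, 184, 183, 183, 182, 168, 155, 152, 151, 151, 151, 153, 153, 154, 155, 154, 153, 153, 152, 152, 152, 154, 155, 155, 153, 149, 149, 148, 149, 151, 152, 141]
228 [180, 179, 180, 180, 180, 180, 175, 177, 183, 184, 184, 184, 183, 165, 152, 152, 152, 151, 152, 152, 153, 154, 155, 153, 153, 152, 151, 152, 152, 153, 155, 155, 152, 149, 149, 149, 
[... 902 characters left out ...]
, 71, 75, 81, 81, 76, 72, 67]
246 [147, 140, 118, 81, 62, 61, 63, 64, 67, 71, 75, 79, 82, 82, 83, 82, 82, 80, 80, 80, 72, 62, 73, 83, 83, 84, 84, 85, 86, 86, 85, 85, 79, 74, 76, 81, 83, 81, 80, 81]
249 [127, 91, 65, 62, 64, 70, 75, 77, 79, 80, 81, 82, 82, 83, 83, 82, 82, 82, 80, 82, 99, 108, 107, 108, 107, 108, 118, 110, 91, 86, 86, 83, 77, 71, 75, 82, 82, 81, 81, 81]
252 [81, 64, 68, 73, 78, 80, 81, 81, 80, 81, 81, 82, 83, 83, 82, 81, 81, 81, 80, 82, 93, 96, 93, 93, 93, 93, 92, 88, 86, 85, 85, 85, 75, 71, 77, 83, 81, 82, 81, 81]
255 [69, 70, 78, 81, 82, 83, 81, 81, 80, 81, 80, 83, 82, 83, 82, 81, 80, 81, 80, 81, 93, 96, 92, 93, 92, 92, 91, 88, 84, 85, 83, 83, 74, 70, 78, 82, 84, 82, 81, 81]
```

The blade at this height is at columns 320-328 and the slot at 321-333, so the blade needs 1.6 mm toward -y.

Request:
step_arm --series '[[[-0.01,0.02,-0.02,0,0,0],[-0.01,0.02,-0.02,0,0,0],[-0.01,0.02,0,0,0,0],[-0.01,0.02,0.03,0,0,0],[-0.01,0.02,0.06,0,0,0],[-0.01,0.02,0.06,0,0,0],[-0.01,0.02,0.06,0,0,0]]]'

```text
t: 7.5
tool_pos: [0.6039, -0.1984, 0.1946]
tcp_rot: [-0.0, 1.0, -0.015, -0.0]
contact_force: [-0.2, 0.5, -0.9]
width: 0.159
grip_force: 30.0
```

```bash
python3 - <<'E'
from h import *
s=read_state(); print(s["tool_pos"],s["contact_force"],s["width"],s["joint_pos"])
d=snap("wrist","w6.png")
im=cv2.cvtColor(d["image"],cv2.COLOR_RGB2GRAY)
for r in range(237,258,2): print(r,im[r,306:346].tolist())
E
```

```text
[ 0.60387331 -0.19843722  0.19455483] [-0.2138153   0.50392608 -0.92217191] 0.1593074196109896 [ 0.05416577  0.32218751  0.27501293  1.56984043 -0.09033831  1.26241284
 -1.2573585 ]
237 [124, 125, 126, 112, 89, 69, 60, 55, 57, 57, 60, 62, 66, 70, 78, 82, 83, 83, 85, 86, 85, 85, 84, 83, 79, 71, 64, 57, 50, 44, 44, 49, 63, 89, 113, 116, 107, 103, 123, 154]
239 [116, 89, 68, 60, 56, 56, 56, 56, 56, 52, 51, 50, 51, 55, 73, 82, 83, 85, 85, 85, 86, 86, 86, 84, 79, 67, 59, 53, 49, 45, 44, 43, 42, 43, 44, 58, 85, 113, 121, 111]
241 [63, 57, 57, 56, 56, 56, 56, 56, 56, 56, 54, 55, 54, 56, 72, 81, 82, 83, 84, 85, 85, 85, 85, 84, 78, 67, 62, 55, 51, 48, 44, 44, 41, 43, 43, 42, 42, 48, 74, 106]
243 [58, 57, 57, 57, 59, 62, 64, 68, 70, 72, 74, 74, 67, 66, 76, 83, 84, 84, 85, 85, 85, 86, 85, 83, 77, 70, 74, 76, 71, 65, 60, 55, 50, 46, 43, 43, 42, 41, 42, 47]
245 [59, 62, 64, 69, 74, 78, 80, 81, 81, 81, 81, 78, 68, 65, 76, 81, 83, 83, 85, 85, 85, 85, 85, 84, 75, 70, 77, 82, 82, 81, 79, 77, 73, 67, 61, 53, 48, 44, 42, 46]
247 [69, 74, 78, 80, 83, 84, 82, 81, 82, 80, 79, 78, 69, 66, 78, 86, 90, 90, 8
[... 219 characters left out ...]
 82, 81, 81, 81, 81, 81, 81, 79, 75, 68]
251 [81, 81, 82, 83, 84, 82, 83, 81, 81, 80, 81, 76, 67, 66, 91, 97, 93, 93, 92, 92, 91, 87, 85, 84, 75, 71, 79, 81, 82, 82, 81, 81, 82, 81, 81, 82, 81, 81, 82, 79]
253 [81, 82, 82, 82, 84, 83, 82, 82, 82, 80, 80, 77, 66, 67, 90, 96, 94, 94, 93, 92, 91, 88, 85, 84, 77, 72, 78, 82, 83, 82, 81, 80, 82, 82, 81, 82, 82, 81, 82, 81]
255 [80, 81, 82, 83, 83, 82, 82, 81, 80, 79, 79, 77, 66, 72, 95, 99, 93, 94, 93, 92, 91, 89, 85, 83, 76, 73, 79, 82, 83, 82, 80, 81, 82, 81, 82, 82, 81, 82, 81, 81]
257 [80, 81, 81, 82, 83, 82, 78, 74, 70, 57, 37, 28, 24, 27, 34, 35, 31, 32, 32, 30, 32, 31, 31, 28, 27, 32, 51, 66, 71, 75, 79, 81, 81, 82, 81, 82, 81, 82, 82, 81]
```

The blade is in the slot, about 7.5 mm deep with no force. Turning anticlockwise.

Request:
step_arm --series '[[[0,0,0,0,0,-0.06],[0,0,0,0,0,-0.13],[0,0,0,0,0,-0.2],[0,0,0,0,0,-0.27],[0,0,0,0,0,-0.34],[0,0,0,0,0,-0.41],[0,0,0,0,0,-0.48],[0,0,0,0,0,-0.54],[0,0,0,0,0,-0.57],[0,0,0,0,0,-0.57],[0,0,0,0,0,-0.57]]]'

```text
t: 8.65
tool_pos: [0.6039, -0.1982, 0.1948]
tcp_rot: [-0.0, 0.908, 0.419, 0.0]
contact_force: [-0.1, 0.8, -0.5]
width: 0.159
grip_force: 30.0
```

```bash
python3 - <<'E'
from h import *
s=read_state(); print(s["tool_pos"],s["contact_force"],s["wrist_torque"],s["width"],s["joint_pos"]); M=T(s); print(np.arctan2(M[1,0],M[0,0]))
E
```

```text
[ 0.60389694 -0.19819487  0.19482197] [-0.06334216  0.78801652 -0.54621219] [ 0.310834    0.23890412 -0.03371744] 0.15921267597889574 [ 0.15258218  0.31760512  0.15234274  1.56570202 -0.05026595  1.26242511
 -0.39369087]
0.864407226358719
```

Request:
step_arm --series '[[[0,0,0,0,0,-0.03],[0,0,0,0,0,-0.06],[0,0,0,0,0,-0.06],[0,0,0,0,0,-0.06]]]'

```text
t: 9.05
tool_pos: [0.6039, -0.1982, 0.1948]
tcp_rot: [-0.0, 0.887, 0.461, -0.0]
contact_force: [-1.4, 1.5, -0.9]
width: 0.164
grip_force: 30.0
```

```bash
python3 - <<'E'
from h import *
s=read_state(); print(s["tool_pos"],s["contact_force"],s["wrist_torque"],s["width"]); M=T(s); print(np.arctan2(M[1,0],M[0,0]))
E
```

```text
[ 0.60385084 -0.19816651  0.19478402] [-1.36853846  1.51449147 -0.93967666] [ 0.45559808  0.34950145 -0.00268261] 0.16371999017840663
0.9583229543295252
```

Request:
step_arm --series '[[[0,0,0,0,0,-0.03],[0,0,0,0,0,-0.05],[0,0,0,0,0,-0.05],[0,0,0,0,0,-0.05]]]'

```text
t: 9.45
tool_pos: [0.6038, -0.1982, 0.1948]
tcp_rot: [-0.0, 0.869, 0.496, -0.0]
contact_force: [-1.2, 2.3, 1.0]
width: 0.159
grip_force: 30.0
```

```bash
python3 - <<'E'
from h import *
s=read_state(); print(s["tool_pos"],s["contact_force"],s["wrist_torque"],s["width"]); M=T(s); print(np.arctan2(M[1,0],M[0,0]))
E
```

```text
[ 0.60384005 -0.19815557  0.19478736] [-1.22065277  2.31019498  1.02505992] [ 0.64059907  0.54178349 -0.08051317] 0.1593261577030102
1.0369882382063158
```

```bash
python3 - <<'E'
from h import *
d=snap("wrist"); cv2.imwrite("pics/w7c.png",cv2.resize(d["image"][160:440,160:480,::-1],None,fx=2,fy=2))
E
```

```text
(no output)
```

View pics/w7c.png

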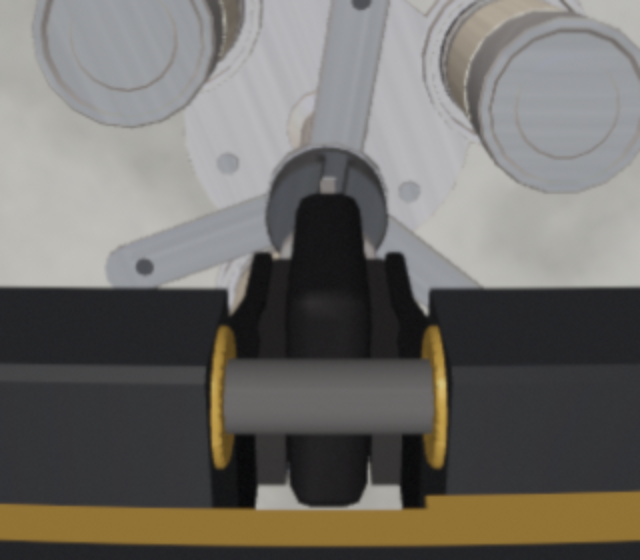

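The crop shows the arms clear of the lids: one arm runs up to its dot at (361,3), with the left lid at (125,35) and the far lid at (562,105). I'll work out the angles from these.

```bash
python3 - <<'E'
from h import *
d=snap("wrist"); c=np.array([.603,-.199])
f=lambda p:np.array(p)/2+[160,160]
L=onz(d,f([[125,35],[562,105]]),.095)[:,:2]-c; A=onz(d,f([[361,3],[145,267]]),.103)[:,:2]-c
print("lids",L,np.hypot(*L.T),np.arctan2(L[:,1],L[:,0])-[2.094,0]); print("arm",A,np.arctan2(A[:,1],A[:,0])-[0,2.094])
s=read_state();print(s["wrist_torque"],s["contact_force"])
E
```

```text
lids [[-0.02598019  0.07128596]
 [ 0.07319764 -0.01108294]] [0.07587264 0.07403192] [-0.17371391 -0.15026979]
arm [[ 0.03696463  0.04534729]
 [-0.05811274  0.01049227]] [0.88688842 0.86896683]
[ 0.69915881  0.62818228 -0.07379172] [-1.53308099  2.22397438  1.10416677]
```

Request:
step_arm --series '[[[0,0,0,0,0,-0.03],[0,0,0,0,0,-0.05],[0,0,0,0,0,-0.05],[0,0,0,0,0,-0.05]]]'

```text
t: 9.95
tool_pos: [0.6038, -0.1982, 0.1948]
tcp_rot: [-0.0, 0.848, 0.529, 0.0]
contact_force: [-2.4, 2.7, 0.3]
width: 0.159
grip_force: 30.1
```

```bash
python3 - <<'E'
from h import *
d=snap("wrist","w8.png"); s=read_state(); M=T(s)
print(s["wrist_torque"],s["contact_force"],s["tool_pos"],np.arctan2(M[1,0],M[0,0]))
# arm dot: dark blobs on light background in expected places
g=cv2.cvtColor(d["image"],cv2.COLOR_RGB2GRAY)
c=np.array([.603,-.199])
for k in (0,2.0944):
  for th in (.887,):
    u=proj(d,[[c[0]+.06*np.cos(th+k),c[1]+.06*np.sin(th+k),.103]])[0]; x,y=u.astype(int)
    w=g[max(y-16,0):y+17,max(x-16,0):x+17]; m=w<75; n,l,st,ce=cv2.connectedComponentsWithStats(m.astype(np.uint8))
    print(u)
    for i in range(1,n):
        if 8<st[i,4]<150:
            P=onz(d,[ce[i]+[max(x-16,0),max(y-16,0)]],.103)[0,:2]-c; print(st[i],P,np.arctan2(P[1],P[0])-k)
E
```

```text
[ 0.88998348  0.6758757  -0.31149194] [-2.8471588   3.01699565  0.76551981] [ 0.60380409 -0.19825058  0.19480435] 1.1157531922778134
[349.03635751 160.29260652]
[228.54504797 288.68866835]
```

The z torque rose to 0.31 N m, so the screw is at its stop. Backing off into the slack and withdrawing.

Request:
step_arm --series '[[[0,0,0,0,0,0.06],[0,0,0,0,0,0.12],[0,0,0,0,0,0.12],[0,0,0,0,0,0.12]]]'

```text
t: 10.4
tool_pos: [0.6041, -0.1985, 0.1947]
tcp_rot: [0.0, 0.894, 0.449, 0.0]
contact_force: [-2.0, 2.4, -0.8]
width: 0.162
grip_force: 30.0
```

```bash
python3 - <<'E'
from h import *
s=read_state(); M=T(s)
print(s["wrist_torque"],s["contact_force"],s["tool_pos"],np.arctan2(M[1,0],M[0,0]))
E
```

```text
[0.54191971 0.29723681 0.02743501] [-2.02585421  2.36234732 -0.79501058] [ 0.60412454 -0.19851576  0.19465168] 0.9307189721663897
```

Request:
step_arm --series '[[[0,0,-0.1,0,0,0],[0,0,-0.25,0,0,0],[0,0,-0.5,0,0,0],[0,0,-0.5,0,0,0],[0,0,-0.5,0,0,0]]]'

```text
t: 10.9
tool_pos: [0.6045, -0.1992, 0.2358]
tcp_rot: [0.001, 0.894, 0.448, 0.001]
contact_force: [0.4, 0.9, -0.7]
width: 0.154
grip_force: 30.0
```

```bash
python3 - <<'E'
from h import *
d=snap("wrist","w9.png"); s=read_state(); M=T(s); p=np.array(s["tool_pos"])
print(s["wrist_torque"],s["contact_force"],p,np.arctan2(M[1,0],M[0,0]),s["width"])
print(proj(d,[p+M[:3,2]*.0843+M[:3,0]*.01,p+M[:3,2]*.0843]))
g=cv2.cvtColor(d["image"],cv2.COLOR_RGB2GRAY)
for r in range(240,262,2): print(r,g[r,306:346].tolist())
c=np.array([.603,-.199])
for k,th in ((0,.887),(2.0944,.887),(-2.0944,.887)):
    print(proj(d,[[c[0]+.06*np.cos(th+k),c[1]+.06*np.sin(th+k),.103]])[0])
E
```

```text
[-0.04252257  0.09314382  0.00849979] [-0.19424662 -0.31760694 -1.67263814] [ 0.60393426 -0.19885764  0.23478161] 0.9283139278917919 0.1560404761445897
[[323.4590649  246.59867248]
 [323.45925884 263.38259666]]
240 [82, 83, 83, 84, 83, 84, 82, 81, 82, 74, 65, 75, 83, 85, 85, 86, 86, 86, 87, 81, 69, 69, 80, 83, 83, 82, 82, 83, 83, 83, 84, 83, 83, 84, 84, 85, 86, 87, 84, 75]
242 [82, 83, 84, 84, 84, 84, 82, 82, 82, 73, 67, 77, 83, 85, 86, 86, 86, 88, 87, 87, 74, 72, 82, 84, 83, 83, 83, 83, 83, 83, 83, 84, 83, 84, 85, 86, 86, 85, 83, 77]
244 [83, 83, 84, 84, 84, 82, 82, 81, 81, 72, 67, 78, 84, 84, 85, 86, 87, 86, 87, 80, 70, 74, 84, 84, 83, 83, 82, 83, 83, 83, 83, 83, 84, 85, 85, 85, 86, 85, 83, 82]
246 [83, 84, 83, 84, 84, 83, 82, 82, 81, 71, 65, 77, 84, 84, 85, 87, 87, 87, 86, 77, 68, 76, 83, 84, 83, 81, 83, 83, 83, 83, 84, 84, 84, 85, 85, 84, 86, 86, 84, 82]
248 [82, 84, 84, 84, 84, 84, 82, 81, 80, 70, 69, 79, 83, 86, 96, 108, 112, 113, 112, 110, 105, 100, 90, 84, 82, 83, 83, 82, 83, 84, 82, 85, 84, 85, 83, 85, 86, 85, 83, 82]
250 [83, 83, 84, 85, 83, 83, 81, 81, 78, 68, 68, 79, 83, 
[... 353 characters left out ...]
, 129, 127, 127, 127, 126, 125, 108, 89, 84, 83, 83, 83, 83, 83, 84, 84, 84, 85, 85, 86, 86, 86, 85, 75, 76]
256 [83, 84, 84, 84, 82, 83, 82, 80, 72, 58, 66, 73, 73, 79, 107, 115, 111, 111, 111, 111, 110, 96, 80, 74, 72, 73, 78, 82, 84, 84, 83, 84, 85, 86, 86, 86, 86, 78, 76, 118]
258 [83, 84, 85, 83, 79, 73, 59, 46, 34, 26, 23, 22, 21, 22, 21, 21, 22, 21, 22, 23, 20, 21, 21, 20, 20, 22, 23, 31, 38, 55, 68, 79, 85, 87, 86, 85, 79, 78, 111, 145]
260 [83, 83, 84, 77, 53, 30, 23, 23, 23, 23, 22, 21, 21, 21, 20, 23, 24, 22, 22, 22, 20, 23, 18, 19, 20, 20, 21, 18, 19, 16, 23, 44, 73, 85, 85, 83, 85, 117, 143, 152]
[326.09832529 151.27290186]
[246.48604117 279.13031137]
[394.31633643 284.73642802]
```

The key's seating in the fingers is unchanged, and the slot stands at about 0.885 rad, which matches the stop. Returning the key.

Request:
step_arm --series '[[[-0.2,0.07,0,0,0,0.09],[-0.4,0.14,0,0,0,0.18],[-0.6,0.2,0,0,0,0.27],[-0.8,0.26,0,0,0,0.36],[-0.95,0.31,0,0,0,0.45],[-0.95,0.31,0,0,0,0.54],[-0.95,0.31,0,0,0,0.57]]]'

```text
t: 11.65
tool_pos: [0.5774, -0.275, 0.2335]
tcp_rot: [-0.0, 1.0, 0.014, -0.001]
contact_force: [1.1, 0.1, -1.3]
width: 0.163
grip_force: 30.0
```

Request:
step_arm --series '[[[-0.18,0.5,0,0,0,0],[-0.35,0.93,0,0,0,0]]]'

```text
t: 11.85
tool_pos: [0.5526, -0.3494, 0.2335]
tcp_rot: [-0.0, 1.0, 0.018, -0.001]
contact_force: [0.1, -1.3, -2.0]
width: 0.162
grip_force: 30.0
```

Request:
step_arm --series '[[[-0.18,0.5,0,0,0,0],[-0.35,0.93,0.3,0,0,0],[-0.35,0.93,0.8,0,0,0],[-0.35,0.93,0.9,0,0,0],[-0.35,0.93,0.9,0,0,0],[-0.35,0.93,0.9,0,0,0]]]'

```text
t: 12.45
tool_pos: [0.5288, -0.4237, 0.1639]
tcp_rot: [0.0, 1.0, 0.018, 0.001]
contact_force: [0.3, 1.1, -0.7]
width: 0.159
grip_force: 30.0
```

```bash
python3 - <<'E'
from h import *
s=read_state(); M=T(s); print(s["tool_pos"],np.arctan2(M[1,0],M[0,0]),s["dq"].round(3),tool(s,[.5268,-.4264,.0923]))
E
```

```text
[ 0.52883773 -0.42371174  0.16391064] 0.035525484899481666 [-0.002 -0.02   0.006 -0.021  0.003 -0.004  0.002] [-0.02806166  0.03246583  0.89509755]
```

Request:
step_arm --series '[[[-0.028,0.032,0.2,0,0,0],[-0.028,0.032,0.43,0,0,0],[-0.028,0.032,0.43,0,0,0],[-0.028,0.032,0.43,0,0,0],[-0.028,0.032,0.43,0,0,0]]]'

```text
t: 12.95
tool_pos: [0.5258, -0.4278, 0.1297]
tcp_rot: [0.001, 1.0, 0.017, 0.001]
contact_force: [-0.7, 0.5, -1.1]
width: 0.16
grip_force: 30.0
```

```bash
python3 - <<'E'
from h import *
s=read_state(); print(s["tool_pos"],tool(s,[.5268,-.4264,.0923]))
d=snap("wrist","w10.png"); g=cv2.cvtColor(d["image"],cv2.COLOR_RGB2GRAY)
hsv=cv2.cvtColor(d["image"],cv2.COLOR_RGB2HSV)
for r in range(222,256,3): print(r,d["image"][r,300:350,0].tolist())
E
```

```text
[ 0.52583111 -0.42775857  0.12970732] [ 0.01183322 -0.01717596  0.46759148]
222 [152, 152, 151, 152, 152, 153, 154, 156, 159, 161, 161, 159, 154, 154, 156, 156, 155, 155, 153, 154, 156, 157, 157, 156, 157, 157, 159, 159, 161, 163, 166, 169, 171, 172, 173, 173, 172, 170, 169, 167, 166, 165, 163, 163, 161, 161, 161, 160, 157, 155]
225 [152, 152, 152, 152, 152, 153, 154, 155, 158, 161, 161, 159, 155, 154, 155, 156, 155, 155, 154, 154, 156, 157, 157, 156, 157, 157, 158, 160, 161, 163, 165, 168, 171, 172, 173, 172, 172, 170, 168, 165, 162, 161, 160, 161, 161, 162, 161, 160, 157, 155]
228 [152, 151, 151, 151, 152, 153, 153, 155, 158, 160, 161, 159, 156, 155, 155, 156, 156, 155, 154, 154, 156, 157, 158, 157, 157, 158, 159, 160, 162, 164, 165, 168, 171, 172, 173, 173, 172, 170, 168, 164, 158, 155, 156, 159, 160, 161, 161, 160, 158, 155]
231 [152, 151, 151, 151, 152, 152, 153, 155, 158, 160, 160, 158, 152, 149, 150, 152, 152, 151, 150, 151, 152, 154, 155, 155, 155, 156, 157, 158, 161, 163, 165, 168, 170, 172, 173, 173, 172, 170, 167, 163, 158, 155, 156, 159, 160, 161, 161, 160, 157, 155]
234 
[... 1335 characters left out ...]
 144, 134, 129, 116, 130, 151, 159, 160, 144, 133, 132, 131, 130, 130, 138, 150, 159, 163, 165, 167, 170, 172, 172, 172, 168, 162, 158, 155, 155, 155, 158, 159, 161, 161, 160, 158, 157, 155]
252 [153, 152, 151, 152, 152, 153, 153, 154, 153, 152, 151, 150, 144, 134, 128, 118, 131, 151, 159, 159, 142, 118, 108, 107, 107, 106, 108, 125, 151, 162, 164, 166, 169, 171, 171, 171, 168, 162, 158, 155, 154, 156, 157, 160, 160, 160, 160, 158, 157, 155]
255 [152, 151, 152, 152, 152, 153, 153, 154, 154, 152, 151, 151, 144, 134, 129, 118, 129, 150, 158, 158, 139, 115, 107, 106, 106, 106, 107, 121, 149, 160, 162, 165, 169, 171, 172, 171, 168, 162, 158, 156, 155, 155, 157, 159, 161, 161, 160, 158, 156, 155]
```

The stand slot spans columns 312-327 and the blade 320-328, so the correction is about 1.7 mm toward +y. Then lowering.

Request:
step_arm --series '[[[0.012,-0.021,0,0,0,0],[0.012,-0.021,0,0,0,0],[0.012,-0.021,0.1,0,0,0],[0.012,-0.021,0.2,0,0,0],[0.012,-0.021,0.25,0,0,0],[0.012,-0.021,0.25,0,0,0]]]'

```text
t: 13.6
tool_pos: [0.5253, -0.4253, 0.1069]
tcp_rot: [-0.001, 1.0, 0.016, -0.001]
contact_force: [-0.2, -0.7, -1.7]
width: 0.159
grip_force: 30.0
```

```bash
python3 - <<'E'
from h import *
s=read_state(); print(s["tool_pos"],tool(s,[.5268,-.4264,.0923]),s["contact_force"],s["wrist_torque"])
E
```

```text
[ 0.52528132 -0.42526175  0.10688076] [0.01885063 0.01507798 0.18220494] [-0.16488695 -0.6664451  -1.70402933] [0.08264937 0.08100414 0.00254188]
```

Inside the slot with no force. Lowering to the bottom and releasing.

Request:
step_arm --series '[[[0.01,0.005,0.08,0,0,0],[0.01,0.005,0.14,0,0,0],[0.01,0.005,0.17,0,0,0],[0.01,0.005,0.17,0,0,0],[0.01,0.005,0.17,0,0,0]]]'

```text
t: 14.1
tool_pos: [0.5268, -0.4262, 0.0948]
tcp_rot: [0.0, 1.0, 0.016, 0.0]
contact_force: [0.5, 0.9, -1.0]
width: 0.161
grip_force: 30.0
```

Request:
step_arm --series '[[[0,0,0,0,0,0],[0,0,0,0,0,0],[0,0,0,0,0,0],[0,0,0,0,0,0],[0,0,0,0,0,0],[0,0,0,0,0,0],[0,0,0,0,0,0],[0,0,0,0,0,0],[0,0,0,0,0,0]]]' --grip 0

```text
t: 15.0
tool_pos: [0.5268, -0.4261, 0.0948]
tcp_rot: [0.0, 1.0, 0.016, 0.0]
contact_force: [0.3, -0.2, -0.1]
width: 0.897
grip_force: 0.0
```

Request:
step_arm --series '[[[0,0,-0.3,0,0,0],[0,0,-0.7,0,0,0],[0,0,-1,0,0,0]]]' --grip 0

```text
t: 15.3
tool_pos: [0.527, -0.4264, 0.1765]
tcp_rot: [0.0, 1.0, 0.016, 0.0]
contact_force: [-1.0, 0.0, 0.5]
width: 0.998
grip_force: 0.0
```

Request:
step_arm --series '[[[0.1,-0.4,-0.3,0,0,0],[0.19,-0.93,-0.44,0,0,0]]]'

```text
t: 15.5
tool_pos: [0.5393, -0.354, 0.2128]
tcp_rot: [0.002, 1.0, 0.014, 0.002]
contact_force: [1.8, 1.0, -0.1]
width: 0.998
grip_force: 0.0
```

```bash
python3 - <<'E'
from h import *
s=read_state(); d=snap("scene","s2.png"); cv2.imwrite("pics/s2c.png",cv2.resize(d["image"][220:400,260:450,::-1],None,fx=3,fy=3))
E
```

```text
(no output)
```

View pics/s2c.png

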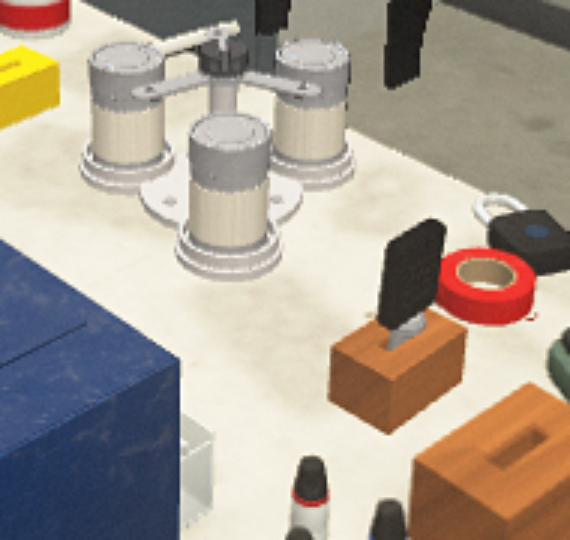

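Request:
step_arm --series '[[[0.1,-0.5,0,0,0,0],[0.19,-0.93,0,0,0,0]]]' --grip 0.15

```text
t: 15.75
tool_pos: [0.5524, -0.2751, 0.2103]
tcp_rot: [-0.0, 1.0, 0.016, 0.0]
contact_force: [1.1, 0.2, -0.2]
width: 0.9
grip_force: 0.0
```

Request:
step_arm --series '[[[0.1,-0.5,0,0,0,0],[0.19,-0.93,0,0,0,0]]]'

```text
t: 15.95
tool_pos: [0.5652, -0.1992, 0.21]
tcp_rot: [-0.0, 1.0, 0.017, 0.0]
contact_force: [0.4, 0.8, 0.1]
width: 0.856
grip_force: 0.0
```

Request:
step_arm --series '[[[0.1,-0.5,0,0,0,-0.09],[0.18,-0.92,0,0,0,-0.18],[0.18,-0.92,0,0,0,-0.27],[0.18,-0.92,0,0,0,-0.36],[0.18,-0.92,0,0,0,-0.45],[0.18,-0.92,0,0,0,-0.54],[0.18,-0.92,0,0,0,-0.63],[0.18,-0.92,0,0,0,-0.72],[0.18,-0.92,0,0,0,-0.81],[0.18,-0.92,0,0,0,-0.9],[0.18,-0.92,0,0,0,-0.99],[0.18,-0.92,0,0,0,-1]]]'

```text
t: 17.15
tool_pos: [0.5769, -0.1275, 0.2098]
tcp_rot: [-0.0, 0.695, 0.719, 0.0]
contact_force: [0.8, -0.3, 1.0]
width: 0.852
grip_force: 0.0
```

Request:
step_arm --series '[[[0,0,0,0,0,-0.09],[0,0,0,0,0,-0.18],[0,0,0,0,0,-0.214],[0,0,0,0,0,-0.214],[0,0,0,0,0,-0.214],[0,0,0,0,0,-0.214]]]'

```text
t: 17.75
tool_pos: [0.5769, -0.1275, 0.2099]
tcp_rot: [0.0, 0.566, 0.824, 0.0]
contact_force: [0.9, -0.3, -0.0]
width: 0.849
grip_force: 0.0
```

```bash
cat >> h.py <<'E'
def force(n=16):
    F=[]
    for _ in range(n): cams.snapshot("side"); F.append(read_state()["contact_force"])
    F=np.array(F); return F.mean(0).round(2),F.std(0).round(2)
E
python3 - <<'E'
from h import *
s=read_state(); M=T(s); print(s["tool_pos"],np.arctan2(M[1,0],M[0,0]),s["joint_pos"],s["width"],tool(s,[.577,-.1285,.078]))
d=snap("wrist","w11.png"); g=cv2.cvtColor(d["image"],cv2.COLOR_RGB2GRAY)
C=cv2.HoughCircles(cv2.medianBlur(g[:330],5),cv2.HOUGH_GRADIENT,1,40,param1=80,param2=25,minRadius=35,maxRadius=75)
print(C, proj(d,[[.577,-.1285,.095],[.677,-.2105,.095],[.556,-.2575,.095]]))
if C is not None: print(onz(d,C[0,:,:2],.095).round(4))
E
```

```text
[ 0.57694228 -0.1274635   0.20993079] 1.938029449826067 [ 0.1415036   0.2156547   0.03577498  1.65792633 -0.00802874  1.26814294
  0.54607667] 0.8493182115711639 [-0.01235559 -0.00400326  1.64913479]
[[[321.5 244.5  43. ]]] [[323.23106648 249.62816343]
 [410.97377585 396.68591352]
 [232.85489652 397.042684  ]]
[[ 0.5747 -0.1257  0.095 ]]
```

The key stands upright in its stand, the arms stand in the gaps, and the tape and padlock are untouched. The left lid at (321,244) agrees with my estimate. Descending on the left tin.

Request:
step_arm --series '[[[0,0,0.4,0,0,0],[0,0,0.8,0,0,0],[0,0,0.8,0,0,0]]]'

```text
t: 18.1
tool_pos: [0.5737, -0.1268, 0.1415]
tcp_rot: [-0.004, 0.566, 0.825, -0.002]
contact_force: [-0.1, -0.1, 0.4]
width: 0.85
grip_force: 0.0
```

Request:
step_arm --series '[[[0,0,0.3,0,0,0],[0,0,0.6,0,0,0],[0,0,0.8,0,0,0],[0,0,0.85,0,0,0],[0,0,0.85,0,0,0]]]'

```text
t: 18.6
tool_pos: [0.5774, -0.1276, 0.0787]
tcp_rot: [0.0, 0.565, 0.825, 0.0]
contact_force: [0.8, 0.3, -0.2]
width: 0.848
grip_force: 0.0
```

```bash
python3 -c "
from h import *
print(force(12),read_state()['tool_pos'])"
```

```text
(array([-0.09,  0.1 ,  0.02]), array([0.47, 0.47, 0.55])) [ 0.57697102 -0.12748287  0.07805183]
```

Request:
step_arm --series '[[[0,0,0,0,0,0],[0,0,0,0,0,0],[0,0,0,0,0,0],[0,0,0,0,0,0],[0,0,0,0,0,0],[0,0,0,0,0,0]]]' --grip 1

```text
t: 19.8
tool_pos: [0.5767, -0.1276, 0.0779]
tcp_rot: [-0.0, 0.565, 0.825, -0.0]
contact_force: [-1.5, 0.7, 0.8]
width: 0.617
grip_force: 30.0
```

Request:
step_arm --series '[[[0,0,-0.1,0,0,0],[0,0,-0.25,0,0,0],[0,0,-0.4,0,0,0],[0,0,-0.55,0,0,0],[0,0,-0.63,0,0,0],[0,0,-0.63,0,0,0],[0,0,-0.63,0,0,0],[0,0,-0.63,0,0,0]]]'

```text
t: 20.6
tool_pos: [0.5765, -0.1274, 0.1277]
tcp_rot: [-0.001, 0.565, 0.825, -0.0]
contact_force: [0.2, -0.6, -2.9]
width: 0.612
grip_force: 30.0
```

```bash
python3 -c "
from h import *
print(force(16),read_state()['tool_pos'],read_state()['effort'].round(2),read_state()['width'])"
```

```text
(array([ 0.02,  0.09, -2.67]), array([0.56, 0.38, 0.39])) [ 0.57696265 -0.12748353  0.12838602] [-0.000e+00 -4.589e+01  5.800e-01 -2.989e+01 -3.000e-02  7.000e-02
  0.000e+00] 0.6123568826724121
```

The left tin weighs about 0.27 kg, so it is a light one. Setting it back down, then moving to the far tin.

Request:
step_arm --series '[[[0,0,0.15,0,0,0],[0,0,0.3,0,0,0],[0,0,0.45,0,0,0],[0,0,0.55,0,0,0],[0,0,0.6,0,0,0],[0,0,0.62,0,0,0],[0,0,0.625,0,0,0],[0,0,0.625,0,0,0]]]'

```text
t: 22.2
tool_pos: [0.5774, -0.1276, 0.0788]
tcp_rot: [0.0, 0.565, 0.825, 0.0]
contact_force: [-0.1, -0.7, -3.2]
width: 0.608
grip_force: 30.0
```

Request:
step_arm --series '[[[0,0,0,0,0,0],[0,0,0,0,0,0],[0,0,0,0,0,0],[0,0,0,0,0,0],[0,0,0,0,0,0],[0,0,0,0,0,0]]]' --grip 0.15

```text
t: 22.8
tool_pos: [0.577, -0.1275, 0.0785]
tcp_rot: [0.0, 0.565, 0.825, 0.0]
contact_force: [-0.7, 0.2, 0.0]
width: 0.847
grip_force: 0.0
```

Request:
step_arm --series '[[[0,0,-0.4,0,0,0],[0,0,-1,0,0,0],[0,0,-1,0,0,0]]]'

```text
t: 23.1
tool_pos: [0.5812, -0.1283, 0.1655]
tcp_rot: [0.006, 0.565, 0.825, 0.003]
contact_force: [1.0, 0.2, 0.4]
width: 0.848
grip_force: 0.0
```

Request:
step_arm --series '[[[-0.3,0.15,-0.5,0,0,0],[-0.7,0.39,-0.5,0,0,0]]]'

```text
t: 23.3
tool_pos: [0.6285, -0.1682, 0.2041]
tcp_rot: [0.004, 0.564, 0.825, 0.002]
contact_force: [1.4, 0.1, 1.0]
width: 0.849
grip_force: 0.0
```

Request:
step_arm --series '[[[-0.4,0.2,0,0,0,0.09],[-0.7,0.39,0,0,0,0.18],[-0.7,0.39,0,0,0,0.27],[-0.7,0.39,0,0,0,0.36],[-0.7,0.39,0,0,0,0.45],[-0.7,0.39,0,0,0,0.54],[-0.7,0.39,0,0,0,0.63],[-0.7,0.39,0,0,0,0.72],[-0.7,0.39,0,0,0,0.81],[-0.7,0.39,0,0,0,0.9],[-0.7,0.39,0,0,0,0.99],[-0.7,0.39,0,0,0,1]]]'

```text
t: 24.5
tool_pos: [0.6756, -0.2093, 0.198]
tcp_rot: [0.0, 0.983, 0.183, -0.0]
contact_force: [0.0, 0.1, -0.1]
width: 0.855
grip_force: 0.0
```

Request:
step_arm --series '[[[0,0,0,0,0,0.09],[0,0,0,0,0,0.18],[0,0,0,0,0,0.27],[0,0,0,0,0,0.333],[0,0,0,0,0,0.333],[0,0,0,0,0,0.333]]]'

```text
t: 25.1
tool_pos: [0.6756, -0.2093, 0.1982]
tcp_rot: [0.0, 0.997, -0.075, -0.0]
contact_force: [-0.4, 0.5, 0.4]
width: 0.848
grip_force: 0.0
```

```bash
cat > look.py <<'E'
from h import *
import sys
P=[float(v) for v in sys.argv[1:3]]
s=read_state(); M=T(s); print(s["tool_pos"],np.arctan2(M[1,0],M[0,0]),s["joint_pos"].round(2),s["width"],tool(s,P+[.078]))
d=snap("wrist"); g=cv2.cvtColor(d["image"],cv2.COLOR_RGB2GRAY)
C=cv2.HoughCircles(cv2.medianBlur(g[:340],5),cv2.HOUGH_GRADIENT,1,40,param1=80,param2=22,minRadius=38,maxRadius=60)
print(C, proj(d,[P+[.095]]))
if C is not None: print(onz(d,C[0,:,:2],.095).round(4))
E
python3 look.py .676 -.2095
```

```text
[ 0.67558232 -0.20928155  0.19818869] -0.1497364098064676 [-0.03  0.49  0.42  1.37 -0.2   1.33 -1.33] 0.8481486747196207 [0.00576627 0.001856   1.50235792]
[[[328.5 244.5  45. ]
  [559.5 229.5  41.4]]] [[325.20095848 251.52458137]]
[[ 0.6801 -0.2121  0.095 ]
 [ 0.6684 -0.3553  0.095 ]]
```

Request:
step_arm --series '[[[0.03,0.018,0.4,0,0,0],[0.03,0.018,0.7,0,0,0],[0.03,0.018,0.7,0,0,0]]]'

```text
t: 25.45
tool_pos: [0.6753, -0.2102, 0.1381]
tcp_rot: [-0.001, 0.997, -0.076, -0.004]
contact_force: [-0.2, -0.5, -0.1]
width: 0.851
grip_force: 0.0
```

Request:
step_arm --series '[[[0,0,0.3,0,0,0],[0,0,0.6,0,0,0],[0,0,0.75,0,0,0],[0,0,0.8,0,0,0],[0,0,0.8,0,0,0]]]'

```text
t: 25.95
tool_pos: [0.678, -0.2113, 0.0789]
tcp_rot: [0.0, 0.997, -0.077, 0.0]
contact_force: [0.2, -0.0, 0.1]
width: 0.852
grip_force: 0.0
```

Request:
step_arm --series '[[[0,0,0,0,0,0],[0,0,0,0,0,0],[0,0,0,0,0,0],[0,0,0,0,0,0],[0,0,0,0,0,0],[0,0,0,0,0,0]]]' --grip 1

```text
t: 26.55
tool_pos: [0.6782, -0.2116, 0.0793]
tcp_rot: [0.0, 0.997, -0.077, 0.001]
contact_force: [-0.1, 0.1, 4.0]
width: 0.614
grip_force: 30.0
```

Request:
step_arm --series '[[[0,0,-0.1,0,0,0],[0,0,-0.25,0,0,0],[0,0,-0.4,0,0,0],[0,0,-0.55,0,0,0],[0,0,-0.63,0,0,0],[0,0,-0.63,0,0,0],[0,0,-0.63,0,0,0],[0,0,-0.63,0,0,0]]]'

```text
t: 27.35
tool_pos: [0.6773, -0.211, 0.128]
tcp_rot: [-0.0, 0.997, -0.077, -0.001]
contact_force: [0.6, -0.5, -2.8]
width: 0.612
grip_force: 30.0
```

```bash
python3 -c "
from h import *
print(force(16),read_state()['tool_pos'],read_state()['width'])"
```

```text
(array([-0.  ,  0.02, -2.  ]), array([0.61, 0.63, 0.46])) [ 0.67773517 -0.21119701  0.12880934] 0.6106395677673422
```

The far tin weighs about 0.2 kg, also light. Setting it down and moving to the right tin.

Request:
step_arm --series '[[[0,0,0.15,0,0,0],[0,0,0.3,0,0,0],[0,0,0.45,0,0,0],[0,0,0.55,0,0,0],[0,0,0.6,0,0,0],[0,0,0.62,0,0,0],[0,0,0.625,0,0,0],[0,0,0.625,0,0,0]]]'

```text
t: 28.95
tool_pos: [0.6779, -0.2113, 0.0793]
tcp_rot: [0.0, 0.997, -0.077, 0.0]
contact_force: [-2.7, 0.3, 1.6]
width: 0.615
grip_force: 30.0
```

Request:
step_arm --series '[[[0,0,0,0,0,0],[0,0,0,0,0,0],[0,0,0,0,0,0],[0,0,0,0,0,0],[0,0,0,0,0,0],[0,0,0,0,0,0]]]' --grip 0.15

```text
t: 29.55
tool_pos: [0.6778, -0.2112, 0.0788]
tcp_rot: [0.0, 0.997, -0.077, 0.0]
contact_force: [-0.6, 0.8, 0.4]
width: 0.845
grip_force: 0.0
```

Request:
step_arm --series '[[[0,0,-0.4,0,0,0],[0,0,-1,0,0,0],[0,0,-1,0,0,0]]]'

```text
t: 29.85
tool_pos: [0.6816, -0.213, 0.1669]
tcp_rot: [0.001, 0.997, -0.077, 0.006]
contact_force: [0.1, 0.1, 1.2]
width: 0.847
grip_force: 0.0
```

Request:
step_arm --series '[[[-0.35,0.2,-0.5,0,0,0],[-0.7,0.4,-0.5,0,0,0]]]'

```text
t: 30.05
tool_pos: [0.6199, -0.2348, 0.2033]
tcp_rot: [0.001, 0.997, -0.076, 0.004]
contact_force: [1.0, -2.1, 1.5]
width: 0.848
grip_force: 0.0
```

Request:
step_arm --series '[[[-0.4,0.2,0,0,0,-0.09],[-0.71,0.41,0,0,0,-0.18],[-0.71,0.41,0,0,0,-0.27],[-0.71,0.41,0,0,0,-0.36],[-0.71,0.41,0,0,0,-0.45],[-0.71,0.41,0,0,0,-0.54],[-0.71,0.41,0,0,0,-0.63],[-0.71,0.41,0,0,0,-0.667],[-0.71,0.41,0,0,0,-0.667],[-0.71,0.41,0,0,0,-0.667],[-0.71,0.41,0,0,0,-0.667]]]'

```text
t: 31.15
tool_pos: [0.5564, -0.258, 0.1988]
tcp_rot: [0.0, 0.902, 0.432, 0.0]
contact_force: [-0.4, -0.4, 0.1]
width: 0.848
grip_force: 0.0
```

```bash
python3 look.py .556 -.258
```

```text
[ 0.55635367 -0.25803126  0.1988375 ] 0.8926803523614616 [ 0.12  0.27  0.33  1.63 -0.09  1.26 -0.22] 0.8477806358434034 [-0.00251552 -0.0041729   1.51046745]
[[[436.5  56.5  52.3]
  [319.5 246.5  45.1]
  [207.5  51.5  44.9]
  [506.5 288.5  38.5]]] [[324.29881344 253.38608478]]
[[ 0.6751 -0.2082  0.095 ]
 [ 0.5565 -0.2527  0.095 ]
 [ 0.579  -0.1273  0.095 ]
 [ 0.6321 -0.3499  0.095 ]]
```

Request:
step_arm --series '[[[0.02,-0.025,0.4,0,0,0],[0.02,-0.025,0.7,0,0,0],[0.02,-0.025,0.7,0,0,0]]]'

```text
t: 31.5
tool_pos: [0.5535, -0.2542, 0.1392]
tcp_rot: [-0.002, 0.902, 0.432, -0.002]
contact_force: [0.3, 0.1, -0.1]
width: 0.849
grip_force: 0.0
```

Request:
step_arm --series '[[[0,0,0.3,0,0,0],[0,0,0.6,0,0,0],[0,0,0.75,0,0,0],[0,0,0.8,0,0,0],[0,0,0.8,0,0,0]]]'

```text
t: 32.0
tool_pos: [0.5561, -0.2556, 0.0793]
tcp_rot: [0.0, 0.902, 0.432, 0.0]
contact_force: [-0.5, 0.0, -0.5]
width: 0.851
grip_force: 0.0
```

Request:
step_arm --series '[[[0,0,0,0,0,0],[0,0,0,0,0,0],[0,0,0,0,0,0],[0,0,0,0,0,0],[0,0,0,0,0,0],[0,0,0,0,0,0]]]' --grip 1

```text
t: 32.6
tool_pos: [0.5557, -0.2552, 0.0795]
tcp_rot: [-0.0, 0.902, 0.432, 0.0]
contact_force: [-2.3, 1.8, 5.5]
width: 0.615
grip_force: 30.0
```

Request:
step_arm --series '[[[0,0,-0.1,0,0,0],[0,0,-0.25,0,0,0],[0,0,-0.4,0,0,0],[0,0,-0.55,0,0,0],[0,0,-0.63,0,0,0],[0,0,-0.63,0,0,0],[0,0,-0.63,0,0,0],[0,0,-0.63,0,0,0]]]'

```text
t: 33.4
tool_pos: [0.5553, -0.2552, 0.1285]
tcp_rot: [-0.0, 0.902, 0.432, -0.0]
contact_force: [-0.3, 0.9, -5.5]
width: 0.612
grip_force: 30.0
```

```bash
python3 -c "
from h import *
print(force(16),read_state()['tool_pos'],read_state()['width'])"
```

```text
(array([-0.04,  0.2 , -5.51]), array([0.46, 0.54, 0.57])) [ 0.55579064 -0.25543692  0.12920689] 0.6147248533040172
```

The right tin weighs about 0.56 kg, so it is the full one. Raising it.

Request:
step_arm --series '[[[0,0,-0.2,0,0,0],[0,0,-0.45,0,0,0],[0,0,-0.7,0,0,0],[0,0,-0.87,0,0,0]]]'

```text
t: 34.6
tool_pos: [0.5566, -0.256, 0.2018]
tcp_rot: [0.001, 0.902, 0.432, 0.001]
contact_force: [0.3, -0.6, -5.5]
width: 0.611
grip_force: 30.0
```

Request:
step_arm --series '[[[0,0,-0.2,0,0,0],[0,0,-0.45,0,0,0],[0,0,-0.7,0,0,0],[0,0,-0.82,0,0,0],[0,0,-0.87,0,0,0],[0,0,-0.87,0,0,0],[0,0,-0.87,0,0,0],[0,0,-0.87,0,0,0],[0,0,-0.87,0,0,0],[0,0,-0.87,0,0,0],[0,0,-0.87,0,0,0]]]'

```text
t: 35.7
tool_pos: [0.5557, -0.2554, 0.2681]
tcp_rot: [-0.0, 0.902, 0.432, -0.0]
contact_force: [0.2, -0.3, -6.4]
width: 0.607
grip_force: 30.0
```

```bash
python3 - <<'E'
from h import *
print(force(6)); s=read_state(); print(s["tool_pos"],s["tcp_rot"],s["dq"].round(3),s["width"],s["t"])
# check lights seated: scene lids / key position vs earlier
a=cv2.imread("pics/s2.png"); d=snap("scene","s3.png"); b=d["image"][:,:,::-1]
D=cv2.absdiff(a,b).max(2)>50
for n,(x,y,w,h) in dict(key=(370,290,60,80),left_far_bases=(285,262,40,20),far=(345,255,35,28),pads=(400,280,60,50)).items(): print(n,D[y:y+h,x:x+w].mean().round(3))
E
```

```text
(array([-0.  , -0.1 , -5.58]), array([0.39, 0.25, 0.44]))
[ 0.55577096 -0.25543966  0.2684299 ] [5.54453210e-05 9.01788931e-01 4.32176723e-01 4.10695676e-05] [ 0.001  0.     0.001  0.     0.     0.    -0.001] 0.6149940635253115 36.0
key 0.0
left_far_bases 0.051
far 0.084
pads 0.0
```

```bash
python3 -c "
from cell import workorder
print(workorder.job_done())"
```

```text
the job is handed in; nothing more can be done
None
```

The job is handed in: the screw was turned to its stop, the key is back in its stand, the left (about 0.27 kg) and far (about 0.20 kg) tins are back in their seats, and the arm is holding the full right tin (about 0.56 kg) upright and still, with its bottom about 104 mm above the other lids.

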